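# Rock the sewing caddy off the drawer stack

## Task

The pale-blue sewing caddy with the carry handle is stuck tight on the four pegs on top of the drawer stack, under the hanging rail. Take it by its handle and rock it gently left and right, over and over, a little higher each time, until it has worked up off the pegs; lift it out level without spilling its spools and stand it square on the middle of the cork mat, then let go. Leave the open drawer, the jar, the lint roller, the button box and the brush as they are.

Things in the scene. Friction and masses are not known exactly. Their poses are not given: they have to be found in the camera images.
- stack: Two stacked pale-blue plastic drawer modules, together 200 deep (x) x 270 wide (y) x 140 mm high, fixed to the ledge. Origin: centre of the underside; x points away from the drawer fronts (which face the robot), y to the left, z up. Its top is flat, with four pegs round the centre.
- deck (a point): Centre of the stack's top. Four pegs, 10 mm thick, 18 mm tall, stand at x +-37, y +-26 mm from it. Sprung cheeks on them grip the caddy's sockets by friction (5 to 7 N a peg, 19 to 29 N in a straight pull). Play lets the caddy lean some 6 degrees to either side about the stack's x axis while on the pegs; a lean raises one side, and friction keeps it up.
- caddy: Pale-blue open sewing caddy, loose, about 0.3 kg with spools; starts fully down on the pegs, axes along the stack's. Origin: centre of its flat underside; z up, x along the handle. Plinth 110 x 84 mm, tray 114 x 86 mm with walls up to z = 65 mm. Rocked, it pivots on its bottom edges at y = +-42 mm. It is free when its underside is over 18 mm above the stack's top.
- caddy_grip (a point): Middle of the caddy's handle, 124 mm above the caddy's origin: a straight bar along the caddy's x, 16 mm thick (y), 24 mm high, 118 mm long, on two uprights at x = +-54 mm, so that 100 mm are free; beneath it all is open down to the spools' tops (z = 67 mm).
- spool_a: Thread spool, 30 mm across, 42 mm tall, standing in the +x half of the caddy's tray. Origin: centre of its underside.
- spool_b: Like spool_a, in the -x half of the tray.
- rail: Fixed steel hanging rail astride the stack: tube 20 mm thick, 430 mm long along its y, centre line 360 mm above the ledge, on two pillars 18 mm thick (feet 52 mm across) at y = +-190 mm. Origin: on the ledge midway between them; axes along the stack's. It crosses 96 mm above the handle's middle: a gripper coming straight down would strike it; one leaning back over the drawer fronts clears it.
- mat: Square cork mat, 150 x 150 x 4 mm thick, fixed on the ledge to the left or right of the stack; the place for the caddy, which stands square on it in any of the four ways round. Origin: centre of the underside; x and y along its edges.
- jar: Glass jar with a metal lid, 58 mm across, 88 mm tall, standing on the stack's top to the left or right of the caddy. Origin: centre of its underside. Leave alone.
- roller: Lint roller with a red plastic handle, 173 mm long, 44 mm thick, lying along the stack's x axis on its top on the other side of the caddy. Origin: underside of its middle, between roller (+x) and handle (-x). Leave alone.
- button_box: Wooden button box 89 x 69 x 38 mm, lying in the open drawer. Origin: centre of its underside. Leave alone.
- brush: Wooden clothes brush 195 mm long, 46 mm wide, 38 mm high, bristles down, on the ledge on the side without the mat. Origin: on the ledge under its middle. Leave alone.
- drawer (a joint): How far the upper drawer is pulled out towards the robot, m (0.075 to 0.10 at the start; its front is then that far ahead of the stack's front). 250 mm wide; the upper edge of its front is 133 mm above the ledge. Leave as it is.
There are look-alikes about, which are no part of the job. Leave any red look-alike of the caddy alone.

How it is judged (in metres and radians):
On the way, in this order (a step that is already met when the one before it is completed fails the run):
1. the caddy, still on its pegs, is leant to the stack's left (+y) by more than 2 degrees (angle between caddy's own z axis and vertical above 0.035 rad and y of caddy_grip in the frame of stack above 0.003 m and z of caddy in the frame of stack below 0.155 m and horizontal distance between caddy and stack below 0.015 m), for 0.05 s.
2. after that the caddy, still on its pegs, is leant to the right (-y) by more than 2 degrees (angle between caddy's own z axis and vertical above 0.035 rad and y of caddy_grip in the frame of stack below -0.003 m and z of caddy in the frame of stack below 0.155 m and horizontal distance between caddy and stack below 0.015 m), for 0.05 s.
3. the caddy is clear of the pegs, its underside 20 mm or more above the stack's top, and level within 9 degrees (z of caddy in the frame of stack above 0.16 m and angle between caddy's own z axis and vertical below 0.157 rad), for 0.1 s.
At the end, for the whole second after the job is handed in: The caddy stands still on the cork mat, upright, its middle within 18 mm of the mat's middle, its sides within 10 degrees of the mat's edges, with both spools still in its tray (horizontal distance between caddy and mat below 0.018 m and (angle between the x axis of caddy and the x axis of mat, either way round below 0.17 rad or angle between the x axis of caddy and the y axis of mat, either way round below 0.17 rad) and height (world z) of caddy below 0.008 m and angle between caddy's own z axis and vertical below 0.05 rad and linear speed of caddy below 0.02 m/s and x of spool_a in the frame of caddy between -0.055 and 0.055 m and y of spool_a in the frame of caddy between -0.042 and 0.042 m and z of spool_a in the frame of caddy between 0.015 and 0.055 m and x of spool_b in the frame of caddy between -0.055 and 0.055 m and y of spool_b in the frame of caddy between -0.042 and 0.042 m and z of spool_b in the frame of caddy between 0.015 and 0.055 m and linear speed of each of spool_a, spool_b below 0.05 m/s); the robot touches nothing.
It fails at once if the caddy is forced over: leant more than 10 degrees while on its pegs, or tipped more than 17 degrees at any time ((angle between caddy's own z axis and vertical above 0.175 rad and z of caddy in the frame of stack below 0.155 m and horizontal distance between caddy and stack below 0.015 m) or angle between caddy's own z axis and vertical above 0.3 rad).
It fails at once if the caddy is jerked: faster than 0.2 m/s within 25 mm above its seat on the stack (linear speed of caddy above 0.2 m/s and horizontal distance between caddy and stack below 0.02 m and z of caddy in the frame of stack below 0.165 m).
It fails at once if the caddy is dropped on the mat: faster than 0.3 m/s within 40 mm of the ledge (linear speed of caddy above 0.3 m/s and height (world z) of caddy below 0.04 m).
It fails at once if the jar, lint roller, button box or brush is shifted more than 15 mm (distance of any of jar, roller, button_box, brush from where it was at the start of the episode above 0.015 m).
It fails at once if the drawer is pushed in or pulled out (beyond 55 to 120 mm open) (value of joint drawer below 0.055 m or value of joint drawer above 0.12 m).
It also fails if it takes over 51 s, if anything falls off the work surface, if the arm or the gripper's body presses on something with over 40 N, if the wrist force passes 120 N, or if a joint passes its speed limit or range.

## Robot

A 6-joint arm with a two-finger parallel gripper is mounted at the origin on the work surface. World frame = base frame: x ahead of the robot, y to its left, z up, the work surface at z = 0. Lengths are in m, angles in degrees, forces in N, time in s.
With the tool pointing down it reaches from about 0.25 to 0.725 m from the base axis. Payload 9.7 kg.
Tool frame: the origin (TCP) lies where the fingers leave the gripper's body, on its centre line; the fingertips stand 73 mm ahead of it and the grasp point (between the pads) lies 54 mm ahead of it; y points along the fingers, x is the direction in which the jaws open and shut, and the axes are right-handed (so a half turn about y gives the same grasp; the last joint's range is limited). The gripper opens to 85 mm and grips with 20 to 120 N. Pads are 22 mm wide; open, the fingers measure 114 mm over their backs; the gripper's body (76 mm by 85 mm) begins 54 mm behind the grasp point. The pads swing forward as they close: fully open they stand 13 mm farther back than shut.
Start: joints at [-73.74, 4.979, 10.078, 95.1, 0, 90], TCP at [0.154, -0.528, 0.304] pointing down, gripper open.
Joint ranges: [-179.16, 179.16], [-48.56, 103.87], [-65.8, 70.77], [-126.05, 130.52], [-82.76, 87.17], [-180, 180]. Speed limits (degrees/s): [127.2, 127.2, 147.25, 180, 180, 180].

## Interface

Orientations are given as [roll, pitch, yaw] about the fixed x, y, z axes, in that order (R = Rz(yaw) Ry(pitch) Rx(roll)).
In Python, from workcell import sensors, imaging, bot, models gives the robot as it stands.
- The arm moves only by the tool arm_command, never from a script. Its argument "rows" is one flat list of numbers, 7 for each row, row after row: the shift along the tool's x, y, z in cm, then the turn, a rotation vector about the tool's x, y, z in degrees, then the gripper's target within -1 to 1 (fully open at 1, half-way at 0, shut at -1). A call has 1 to 12 rows; each row is the pose to reach, as a shift and turn from the pose commanded when the call began, along the tool's axes at that moment; what a row does not reach only later rows make up. A row lasts 1/12 s, in which the tool goes at most 41.7 mm and 7.16 degrees, less where a joint would pass 70% of its speed; a pose out of reach is approached as far as the arm can. A call with a gripper value outside its range is refused whole. The fingers move at their own pace and stop on an object; "force" is the grip in N (left out, the last holds). Time passes only in rows, so rows that repeat a pose let the fingers close. It gives the time, the measured TCP pose, the force and the opening at its end, in the units of the state.
- sensors.get_obs(): the state, without advancing time (a new reading comes with each control period).
- imaging.camera(name): name is "scene" or "top" or "wrist"; returns a dict with "pixels" (400x640x3 uint8, blue, green, red), "z_map" (400x640 float32, m along the optical axis (not along the pixel's ray), 0 where there is no reading), "camera_matrix" (3x3 intrinsics, pixels), "world_from_camera" (4x4, takes a point from camera to world coordinates). Camera axes: x right, y up, looking along -z (the intrinsics and any distortion apply to the point x, -y, -z); pixel columns grow to the right and rows downward; lengths in m; the calibration is good to about 2 mm. The wrist camera is an equidistant fisheye: a pixel r from the principal point sees the ray r / f radians off the axis. A picture is of the moment at which its call begins.
- bot.job_done(): hands the job in, once; it reports no verdict.
Trained networks look in the newest picture that a camera, given by its name, has taken for a name from the list of things; names that differ only in an ending like _2 or _b are one class to them, and where a whole thing is asked for, a point or a joint stands for the part that bears it (a point fixed in the world has none). Each returns a list of dicts, best first, with "conf" (0 to 1); they miss things now and then, are a little off and sometimes report something else, mostly with a low value. They report only what shows in the picture. A call takes as long as a camera call. They do not tell look-alikes from the thing itself.
- models.search_frame(thing, camera): "extent" ([centre column, centre row, width, height] in pixels, round what is visible of it).
- models.spot_point(thing, camera): "location" ([column, row] in pixels: a listed point, or the origin of a listed thing).
The state is a dict: "time": time; "q": joint angles; "qd": joint speeds; "joint_efforts": joint torques, N m; "ee_pos": TCP position; "tcp_rot": TCP orientation; "wrist_force": force on the tool from outside, world axes, zero at the start; "torque": the same for the moment, N m; "opening": finger opening in m.
Only numpy, scipy, OpenCV 4.12 (cv2) and the standard library are available. Lean on these libraries where they do the work, as an engineer would, in place of code of your own. Each camera call takes 0.05 s, during which the arm holds its last target.

## Working session

There is one attempt and no reset: what is moved stays moved. The work goes in short steps, Python scripts to look and compute and a tool call to move; the robot and the scene stay as the last step left them, time stands still between calls to the robot, and variables do not carry over. Pictures are saved under pics/ and viewed, and the job is handed in when it is done.

Besides the shell and the picture viewer there is one more tool, called after "Call:" as name(argument=value, ...) on one line, values as JSON. arm_command: Moves the arm, as the interface text tells. Its arguments: {"type":"object","properties":{"rows":{"type":"array","items":{"type":"number"}},"force":{"type":"number"}},"required":["rows"]}

```bash
ls; mkdir -p pics; cat > h.py <<'E'
import numpy as np, cv2
from workcell import sensors, imaging, bot, models
from scipy.spatial.transform import Rotation as R
def snap(n,f):
    c=imaging.camera(n); cv2.imwrite('pics/'+f,c['pixels']); np.savez('pics/'+n+'_last.npz',**c); return c
def w(c,u,v,z=None):
    "world point from pixel; depth z or median of map"
    u_,v_=int(round(u)),int(round(v))
    K=c['camera_matrix']
    if z is None:
        p=c['z_map'][max(v_-1,0):v_+2,max(u_-1,0):u_+2]; p=p[p>0]; z=np.median(p)
    x=(u-K[0,2])/K[0,0]*z; y=(v-K[1,2])/K[1,1]*z
    return (c['world_from_camera']@np.array([x,-y,-z,1]))[:3]
E
python3 - <<'E'
from h import *
print(sensors.get_obs())
for n in ['scene','top','wrist']:
    c=snap(n,n+'0.png'); print(n,c['camera_matrix'].round(1).tolist(),c['world_from_camera'].round(3).tolist())
    for t in ['stack','deck','caddy','caddy_grip','rail','mat','jar','roller','button_box','brush','drawer','spool_a']:
        try:
            print(t,[(np.round(d['extent']).tolist(),round(d['conf'],2)) for d in models.search_frame(t,n)][:3],[(np.round(d['location']).tolist(),round(d['conf'],2)) for d in models.spot_point(t,n)][:3])
        except Exception as e: print(t,e)
print(sensors.get_obs()['time'])
E
```

```text
pics
{'time': 0.0, 'q': array([-7.37388317e+01,  5.01168578e+00,  1.00368521e+01,  9.51001511e+01,
        6.69770954e-04,  9.00001919e+01]), 'qd': array([ 0.04708529,  0.10113188,  0.06099936, -0.01750383, -0.01795427,
        0.02607193]), 'joint_efforts': array([-6.57541641e-04, -5.20393932e+01,  4.64794886e+01,  1.63213816e-02,
       -1.79579052e-05,  3.19165827e-05]), 'ee_pos': array([ 0.15397666, -0.5278781 ,  0.30319887]), 'tcp_rot': array([-8.99993305e+01,  7.49848018e-02, -7.37390235e+01]), 'wrist_force': array([ 0.51398942, -0.15189674,  0.07059896]), 'torque': array([-0.00430463,  0.07000765, -0.03593744]), 'opening': 0.08524917982245651}
scene [[363.3, 0.0, 317.3], [0.0, 363.3, 203.9], [0.0, 0.0, 1.0]] [[-0.575, -0.608, 0.547, 0.993], [0.818, -0.437, 0.373, 0.287], [0.012, 0.662, 0.749, 0.755], [0.0, 0.0, 0.0, 1.0]]
stack [([275.0, 265.0, 179.0, 166.0], 0.94)] [([275.0, 280.0], 0.83)]
deck [([276.0, 260.0, 184.0, 179.0], 0.96), ([462.0, 302.0, 87.0, 63.0], 0.75), ([237.0, 170.0, 47.0, 38.0], 0.73)] []
caddy [([373.0, 195.0, 44.0, 54.0], 0.86), ([268.0, 227.0, 76.0, 93.0]
[... 2260 characters left out ...]
 0.26)] [([451.0, 225.0], 0.68), ([346.0, 182.0], 0.41)]
drawer it knows: brush, button_box, caddy, caddy_grip, deck, jar, mat, rail, roller, spool, stack
spool_a [([334.0, 115.0, 5.0, 14.0], 0.56), ([338.0, 140.0, 14.0, 17.0], 0.56)] [([336.0, 115.0], 0.4), ([338.0, 142.0], 0.38)]
wrist [[309.7, 0.0, 315.1], [0.0, 309.7, 201.1], [0.0, 0.0, 1.0]] [[0.279, 0.92, 0.275, 0.224], [-0.96, 0.268, 0.08, -0.508], [0.0, -0.286, 0.958, 0.373], [0.0, 0.0, 0.0, 1.0]]
stack [] []
deck [] []
caddy [] []
caddy_grip [] []
rail [] []
mat [] []
jar [] []
roller [] []
button_box [] []
brush [] []
drawer it knows: brush, button_box, caddy, caddy_grip, deck, jar, mat, rail, roller, spool, stack
spool_a [] []
3.6
```

View images.

View pics/scene0.png

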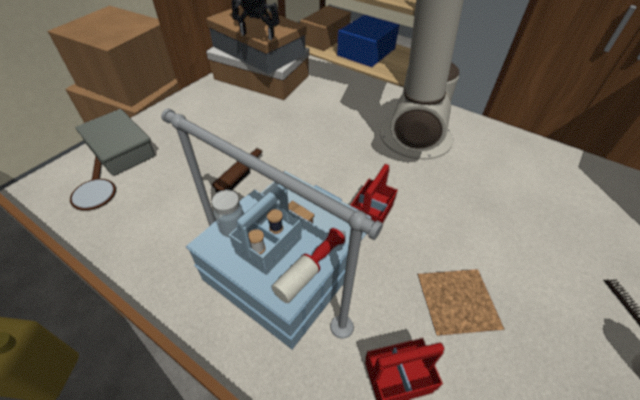

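View pics/top0.png

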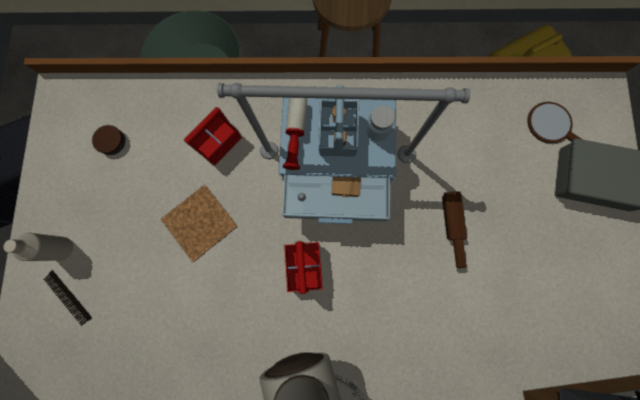

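```bash
cat >> h.py <<'E'
def cloud(c):
    K=c['camera_matrix']; z=c['z_map']; v,u=np.mgrid[0:z.shape[0],0:z.shape[1]]
    x=(u-K[0,2])/K[0,0]*z; y=(v-K[1,2])/K[1,1]*z
    P=np.stack([x,-y,-z,np.ones_like(z)],-1)@c['world_from_camera'].T
    P=P[...,:3].copy(); P[z==0]=np.nan; return P
E
python3 - <<'E'
from h import *
T=dict(np.load('pics/top_last.npz')); S=dict(np.load('pics/scene_last.npz'))
for n,c,px in [('top',T,dict(grip=(344,111),hand2=(338,121),mat=(200,222),drawer=(300,190),jar=(380,118),roller=(296,118),redA=(303,268),redB=(211,136),rail1=(250,92),rail2=(440,95),brush=(455,215))),('scene',S,dict(grip=(262,207),mat=(460,301),rail1=(200,133),rail2=(350,212),redA=(381,185)))]:
    for k,(u,v) in px.items(): print(n,k,w(c,u,v).round(3))
for n,c in [('top',T),('scene',S)]:
    P=cloud(c); g=c['pixels'].astype(int); b,gr,r=g[...,0],g[...,1],g[...,2]
    blue=(b-r>15)&(r>40)
    def rect(m,name):
        q=P[m][:,:2]; q=q[~np.isnan(q[:,0])]; print(n,name,len(q), P[m].mean(0).round(4))
        if len(q)>8:
            rc=cv2.minAreaRect((q*1000).astype(np.float32)); print('   rect',np.round(rc[0],1),np.round(rc[1],1),round(rc[2],1))
    z=P[...,2]; reg=(P[...,0]>.3)&(P[...,0]<.9)&(abs(P[...,1]+.05)<.3)
    rect(blue&reg&(z>.13)&(z<.15),'stacktop')
    rect(blue&reg&(z>.25)&(z<.29),'handle')
    rect(reg&(z>.345)&(z<.4),'rail')
    rect(blue&reg&(z>.12)&(z<.137),'drawerEdge')
    cork=(z<.02)&(r-b>35)&(P[...,1]>.1)&(P[...,1]<.55)&(P[...,0]>.3)&(P[...,0]<.6)
    rect(cork,'mat')
    # plane-based: mat mask for undistorted depth
    red=(r-b>60)&(r-gr>60)&(z>.01)
    nn,l,st,ce=cv2.connectedComponentsWithStats(red.astype(np.uint8))
    for i in range(1,nn):
        if st[i,4]>60:
            q=P[l==i]; print('  red',ce[i].round(),q.min(0).round(3),q.max(0).round(3))
E
python3 - <<'E'
import cv2
a=cv2.imread('pics/top0.png')[60:240,260:440]; cv2.imwrite('pics/tc.png',cv2.resize(a,None,fx=3.3,fy=3.3,interpolation=cv2.INTER_CUBIC))
E
```

```text
top grip [ 0.724 -0.047  0.206]
top hand2 [ 0.672 -0.033  0.277]
top mat [0.493 0.33  0.005]
top drawer [0.568 0.057 0.081]
top jar [ 0.698 -0.124  0.229]
top roller [0.716 0.061 0.185]
top redA [0.379 0.041 0.135]
top redB [0.727 0.309 0.028]
top rail1 [0.69  0.127 0.369]
top rail2 [ 0.684 -0.209  0.37 ]
top brush [ 0.515 -0.336  0.039]
scene grip [ 0.704 -0.027  0.273]
scene mat [0.496 0.34  0.005]
scene rail1 [ 0.696 -0.16   0.368]
scene rail2 [0.699 0.142 0.371]
scene redA [0.331 0.042 0.061]
top stacktop 4847 [ 0.6542 -0.0437  0.1405]
   rect [641.  -33.6] [275.1 290.4] 88.9
top handle 273 [ 0.6797 -0.0347  0.2761]
   rect [693.9 -35. ] [ 16.7 115.6] 86.2
top rail 3028 [ 0.6892 -0.0389  0.3683]
   rect [691.4 -35.9] [445.6  27.1] 88.6
top drawerEdge 615 [ 0.512  -0.0377  0.1304]
   rect [634.5 -33.6] [274.8 303.2] 89.0
top mat 3023 [0.4915 0.3341 0.0056]
   rect [493. 335.] [149.3 148.8] 40.4
  red [201. 125.] [0.674 0.257 0.129] [0.762 0.337 0.141]
  red [223. 132.] [0.694 0.236 0.022] [0.767 0.305 0.069]
  red [293. 144.] [0.634 0.059 0.166] [0.683 0.077 0.18 ]
  red [209. 147.] [0.654 0.269 0.023] [0.729 0.344 0.07 ]
  red [305. 268.] [0.324 0.002 0.022] [0.441 0.083 0.141]
scene stacktop 5842 [ 0.7237 -0.012   0.1407]
   rect [647.  -31.4] [274.  302.4] 88.6
scene handle 757 [ 0.7057 -0.0295  0.2707]
   rect [678.2  38. ] [109.3 197.9] 15.9
scene rail 3336 [ 0.6981 -0.0014  0.3671]
   rect [693.5 -36.1] [446.5  26.9] 88.7
scene drawerEdge 515 [0.6673 0.0033 0.1285]
   rect [641.6 -31.3] [273.7 312.4] 88.4
scene mat 4058 [0.4991 0.3385 0.0051]
   rect [494.6 336.1] [150.5 150.5] 40.4
  red [377. 195.] [0.323 0.003 0.022] [0.443 0.096 0.14 ]
  red [325. 247.] [0.608 0.059 0.165] [0.694 0.09  0.186]
  red [406. 371.] [0.653 0.237 0.011] [0.791 0.365 0.14 ]
```

View pics/tc.png

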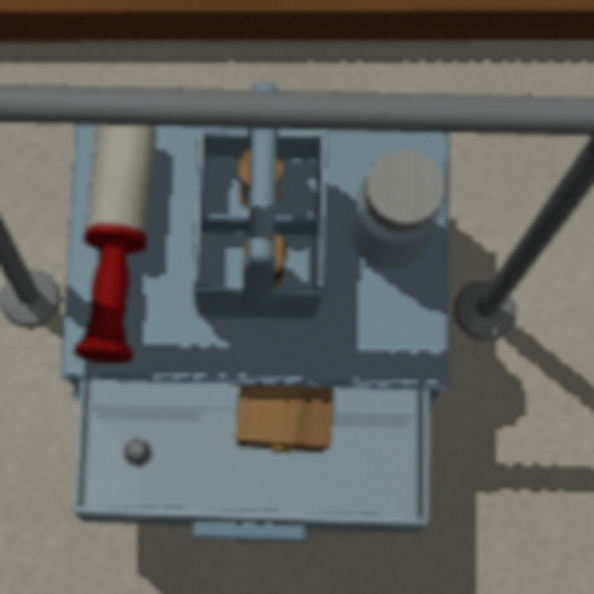

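```bash
python3 - <<'E'
from h import *
T=dict(np.load('pics/top_last.npz')); S=dict(np.load('pics/scene_last.npz'))
for n,c in [('top',T),('scene',S)]:
    P=cloud(c); z=P[...,2]; g=c['pixels'].astype(int)
    m=(z>.235)&(z<.295)&(abs(P[...,1]+.035)<.04)&(P[...,0]>.6)&(P[...,0]<.79)
    q=P[m]; print(n,'handle n',len(q),'x',np.percentile(q[:,0],[0,2,50,98,100]).round(4),'y',np.percentile(q[:,1],[2,50,98]).round(4),'z',np.percentile(q[:,2],[2,50,98]).round(4))
    top=q[q[:,2]>.268]; k=np.polyfit(top[:,0],top[:,1],1); print('  top yaw',np.degrees(np.arctan(k[0])).round(2),'y at .693',np.polyval(k,.693).round(4), top[:,0].min().round(3),top[:,0].max().round(3))
    # rail axis
    r=P[(z>.355)&(z<.4)&(P[...,0]>.6)&(P[...,0]<.8)&(P[...,1]>-.24)&(P[...,1]<.18)]; k=np.polyfit(r[:,1],r[:,0],1); print('  rail slope deg',np.degrees(np.arctan(k[0])).round(2),'x at -.035',np.polyval(k,-.035).round(4),'ymin/max',r[:,1].min().round(3),r[:,1].max().round(3),'ztop',np.percentile(r[:,2],95).round(4))
    s=P[(abs(z-.14)<.004)&(P[...,0]>.57)&(P[...,0]<.85)&(abs(P[...,1]+.035)<.16)]
    rc=cv2.minAreaRect((s[:,:2]*1000).astype(np.float32)); print('  stack top',np.round(rc[0],1),np.round(rc[1],1),round(rc[2],2),'z',np.median(s[:,2]).round(4))
    rl=P[(z>.15)&(z<.2)&(P[...,1]>.02)&(P[...,1]<.11)&(P[...,0]>.57)&(P[...,0]<.81)]; print('  roller',rl.min(0).round(3),rl.max(0).round(3))
E
```

```text
top handle n 389 x [0.6355 0.6362 0.6713 0.7489 0.7519] y [-0.041  -0.0336 -0.025 ] z [0.241  0.2759 0.2793]
  top yaw -0.76 y at .693 -0.0341 0.636 0.752
  rail slope deg 1.31 x at -.035 0.6893 ymin/max -0.24 0.18 ztop 0.3727
  stack top [689.2 -33.7] [276.3 195.1] 88.52 z 0.141
  roller [0.603 0.041 0.15 ] [0.772 0.092 0.189]
scene handle n 873 x [0.638  0.6421 0.7063 0.7537 0.7542] y [-0.0411 -0.0283 -0.0237] z [0.2376 0.2722 0.2779]
  top yaw -1.71 y at .693 -0.0312 0.643 0.754
  rail slope deg 1.45 x at -.035 0.6972 ymin/max -0.24 0.18 ztop 0.372
  stack top [695.1 -33.3] [275.3 206.2] 88.58 z 0.1409
  roller [0.605 0.041 0.151] [0.777 0.094 0.188]
```

Call:
arm_command(rows=[0,0,0,0,5,0,0.3])

```text
time: 3.68
ee_pos: [0.154, -0.528, 0.3039]
tcp_rot: [-90.0, -0.0, -78.7]
wrist_force: [-0.0, -0.7, 0.2]
opening: 0.0755
```

```bash
python3 -c "
from h import *
o=sensors.get_obs();print(o['time'],o['q'].round(1),o['tcp_rot'].round(1),o['opening'])"
```

```text
3.6833 [-73.7   5.   10.1  95.1   0.   94.9] [-90.   -0.  -78.7] 0.07548260873870596
```

```bash
cat >> h.py <<'E'
def Rt(yaw,lean,roll=0):
    "tool rot: approach leaning `lean` deg from down towards heading yaw; x left; roll=turn about heading axis (+ leans +left->down i.e. rot about heading)"
    y=np.radians(yaw); l=np.radians(lean)
    h=np.array([np.cos(y),np.sin(y),0]); left=np.array([-np.sin(y),np.cos(y),0])
    a=np.sin(l)*h-np.cos(l)*np.array([0,0,1.])
    M=np.stack([left,a,np.cross(left,a)],1)
    return R.from_rotvec(h*np.radians(roll)).as_matrix()@M
def cur():
    o=sensors.get_obs(); r=o['tcp_rot']; return o['ee_pos'],R.from_euler('xyz',r,degrees=True).as_matrix(),o
def rel(p0,M0,grasp,M,off=.054):
    tcp=np.array(grasp)-off*M[:,1]
    return (np.r_[M0.T@(tcp-p0)*100, np.degrees(R.from_matrix(M0.T@M).as_rotvec())]).round(2).tolist()
E
python3 - <<'E'
from h import *
p,M,o=cur()
print('call1',rel(p,M,[.40,-.27,.32],Rt(-78.7+86-90,0)))
M1=Rt(-78.7+86-90,0); print(M1.round(2))
p1=np.array([.40,-.27,.374])
for y in (-50,-1.4): print('c2',rel(p1,M1,[.47,-.04,.34],Rt(y,0)))
a=Rt(-1.4,60)
p2=np.array([.47,-.04,.394]);M2=Rt(-1.4,0)
G=np.array([.685,-.033,.264])
print('c3',rel(p2,M2,G-.11*a[:,1],a))
print(G-.164*a[:,1])
E
```

```text
call1 [-20.47, -7.01, 29.19, -0.0, -85.97, 0.0]
[[ 0.99  0.   -0.13]
 [ 0.13  0.    0.99]
 [ 0.   -1.    0.  ]]
c2 [9.87, -2.0, 21.92, 0.0, -32.7, 0.0]
c2 [9.87, -2.0, 21.92, 0.0, -81.3, 0.0]
c3 [1.23, 4.8, -7.27, -60.0, 0.0, 0.0]
[ 0.54301423 -0.02952994  0.346     ]
```

Call:
arm_command(rows=[-2,-0.6,2.5,0,-7,0,0.3,-4,-1.2,5,0,-14,0,0.3,-6,-1.8,7.5,0,-21,0,0.3,-8,-2.5,10,0,-28,0,0.3,-10,-3.1,12.5,0,-35,0,0.3,-12,-3.7,15,0,-42,0,0.3,-14,-4.4,17.5,0,-49,0,0.3,-16,-5,20,0,-56,0,0.3,-18,-5.6,23,0,-63,0,0.3,-20,-6.4,26,0,-70,0,0.3,-20.5,-7,29,0,-77,0,0.3,-20.5,-7,29,0,-84,0,0.3])

```text
time: 4.68
ee_pos: [0.4018, -0.2682, 0.3745]
tcp_rot: [-90.0, -0.1, 5.8]
wrist_force: [0.8, -0.7, 0.4]
opening: 0.0556
```

```bash
python3 - <<'E'
from h import *
p,M,o=cur(); print(o['q'].round(1),p,o['tcp_rot'])
print('c2',rel(p,M,[.47,-.04,.34],Rt(-1.4,0)))
a=Rt(-1.4,60);G=np.array([.685,-.033,.264])
print('c3',rel(p,M,G-.11*a[:,1],a))
E
```

```text
[-3.370e+01 -2.100e+00  1.090e+01  1.028e+02  1.000e-01  5.040e+01] [ 0.4018381  -0.26815478  0.37451316] [-90.02121101  -0.11820822   5.82255937]
c2 [9.1, -1.94, 22.01, 0.1, -82.78, 0.08]
c3 [16.46, 2.88, 22.31, -48.73, -74.57, -42.95]
```

Call:
arm_command(rows=[0.8,-0.2,2,0,-7,0,0.3,1.6,-0.4,4,0,-14,0,0.3,2.4,-0.6,6,0,-21,0,0.3,3.2,-0.8,8,0,-28,0,0.3,4,-1,10,0,-35,0,0.3,4.8,-1.2,12,0,-42,0,0.3,5.6,-1.4,14,0,-49,0,0.3,6.5,-1.6,16,0,-56,0,0.3,7.4,-1.8,18,0,-63,0,0.3,8.2,-1.9,20,0,-70,0,0.3,9.1,-1.9,22,0,-77,0,0.3,9.1,-1.9,22,0,-82.8,0,0.3])

```text
time: 5.68
ee_pos: [0.4696, -0.0403, 0.3927]
tcp_rot: [-90.0, -0.0, 88.6]
wrist_force: [0.6, 0.3, -0.6]
opening: 0.0555
```

```bash
python3 - <<'E'
from h import *
p,M,o=cur(); print(o['q'].round(1),p,o['tcp_rot'])
a=Rt(-1.4,60);G=np.array([.685,-.033,.264])
print('c3',rel(p,M,G-.10*a[:,1],a))
E
```

```text
[ -4.9  -2.8  12.3 105.1   0.   -3.5] [ 0.46960487 -0.04032796  0.39274316] [-9.00068597e+01 -4.94204457e-02  8.85567598e+01]
c3 [1.26, 5.18, -8.18, -59.99, -0.07, 0.02]
```

Call:
arm_command(rows=[0.1,0.6,-0.9,-7,0,0,0.3,0.3,1.2,-1.8,-14,0,0,0.3,0.5,1.8,-2.7,-21,0,0,0.3,0.6,2.4,-3.6,-28,0,0,0.3,0.7,3,-4.5,-35,0,0,0.3,0.9,3.6,-5.4,-42,0,0,0.3,1,4.2,-6.3,-49,0,0,0.3,1.2,4.8,-7.2,-56,0,0,0.3,1.26,5.2,-8.2,-60,0,0,0.3,1.26,5.2,-8.2,-60,0,0,0.3])

```text
time: 6.52
ee_pos: [0.5503, -0.0329, 0.3366]
tcp_rot: [-149.9, -0.0, 88.1]
wrist_force: [-1.0, 0.3, -1.7]
opening: 0.0554
```

```bash
python3 - <<'E'
from h import *
p,M,o=cur(); print(o['q'].round(1),p,o['tcp_rot'])
c=snap('wrist','w1.png')
for d in models.spot_point('caddy_grip','wrist'): print(d)
K=c['camera_matrix'];W=c['world_from_camera']
# project expected points
def proj(P):
    q=np.linalg.inv(W)@np.r_[P,1]; x,y,z=q[0],-q[1],-q[2]; th=np.arctan2(np.hypot(x,y),z); ph=np.arctan2(y,x)
    return (K[0,2]+K[0,0]*th*np.cos(ph),K[1,2]+K[1,1]*th*np.sin(ph))
for dx in(-.059,0,.059): print(dx,np.round(proj([.694+dx,-.033-dx*.024,.276])),np.round(proj([.694+dx,-.033-dx*.024,.252])))
a=Rt(-1.4,60);G=np.array([.685,-.033,.264])
print('c4',rel(p,M,G,a))
c=snap('scene','s1.png')
E
```

```text
[ -4.2 -41.1 -40.8  30.4   1.9  -1.1] [ 0.55030941 -0.03287762  0.33658865] [-1.49933859e+02 -1.09255693e-02  8.80693611e+01]
{'location': [314.2, 217.7], 'conf': 0.68}
{'location': [573.7, 110.6], 'conf': 0.65}
-0.059 [323. 220.] [323. 181.]
0 [322. 233.] [322. 203.]
0.059 [321. 241.] [321. 216.]
c4 [0.4, 9.89, -0.46, -0.07, -0.28, -0.45]
```

View pics/w1.png

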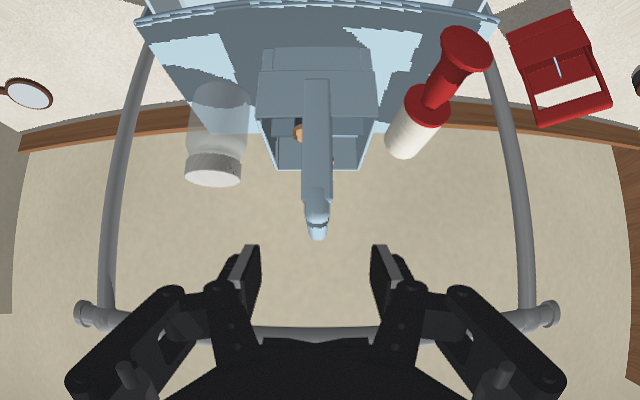

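View pics/s1.png

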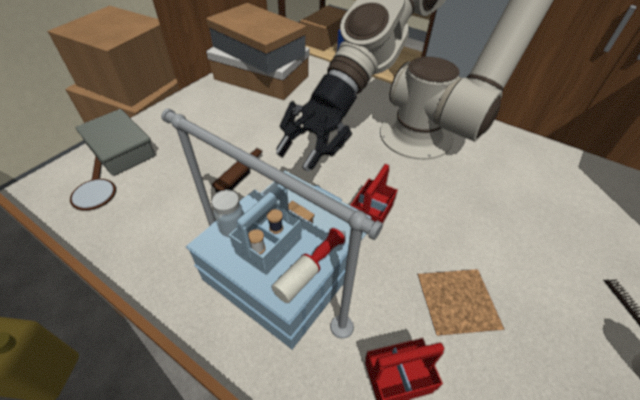

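Call:
arm_command(rows=[0.1,2,-0.1,0,-0.3,-0.4,0.3,0.1,4,-0.2,0,-0.3,-0.4,0.3,0.1,6,-0.3,0,-0.3,-0.4,0.3,0.1,8,-0.45,0,-0.3,-0.4,0.3,0.1,9.9,-0.45,0,-0.3,-0.4,0.3,0.1,9.9,-0.45,0,-0.3,-0.4,0.3])

```text
time: 7.17
ee_pos: [0.6413, -0.0352, 0.2937]
tcp_rot: [-149.7, 0.1, 88.6]
wrist_force: [-0.7, -0.2, -1.0]
opening: 0.0556
```

```bash
python3 - <<'E'
from h import *
p,M,o=cur(); print(o['q'].round(1),p,o['tcp_rot'],o['wrist_force'],'grasp',p+.054*M[:,1])
c=snap('wrist','w2.png')
c=snap('scene','s2.png')
E
```

```text
[ -3.8 -25.6 -36.8  19.1   2.   -1.2] [ 0.64125495 -0.03523805  0.2936796 ] [-1.49739511e+02  5.47149044e-02  8.85532976e+01] [-0.66556503 -0.22109942 -0.97874207] grasp [ 0.68788156 -0.0364416   0.26646728]
```

View pics/w2.png

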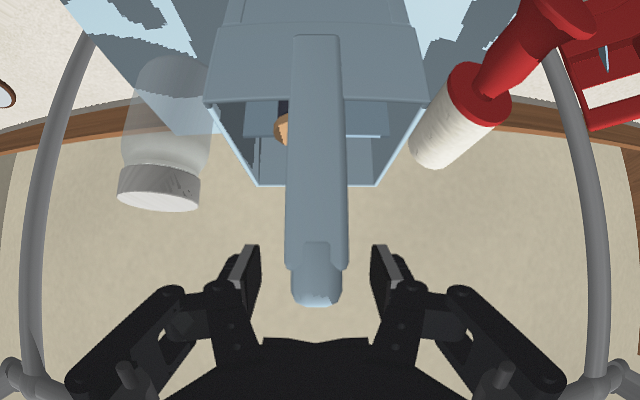

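View pics/s2.png

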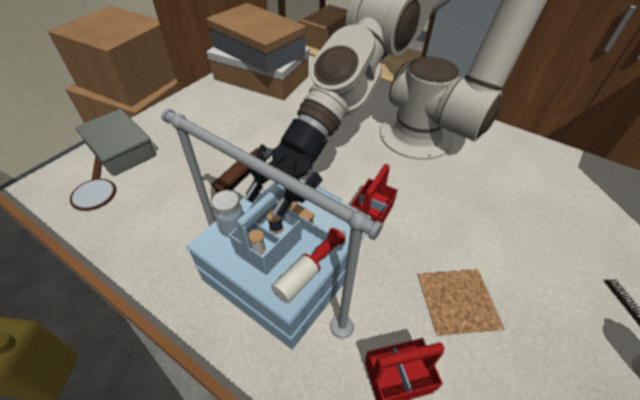

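```bash
python3 - <<'E'
from h import *
c=dict(np.load('pics/wrist_last.npz'))
K=c['camera_matrix'];W=c['world_from_camera']; print(W.round(3))
def proj(P):
    q=np.linalg.inv(W)@np.r_[P,1]; x,y,z=q[0],-q[1],-q[2]; th=np.arctan2(np.hypot(x,y),z); ph=np.arctan2(y,x)
    return np.round((K[0,2]+K[0,0]*th*np.cos(ph),K[1,2]+K[1,1]*th*np.sin(ph)))
for dx in(-.059,0,.059): print(dx,[proj([.694+dx,-.035-dx*.024,z]) for z in (.276,.252,.14)])
p,M,o=cur(); g=p+.054*M[:,1]
print('pads',[proj(g+M[:,0]*s*.028+M[:,2]*t) for s in(-1,1) for t in (-.011,.011)], 'tip',proj(p+.073*M[:,1]))
i=cv2.imread('pics/s2.png')[130:300,180:400]; cv2.imwrite('pics/s2c.png',cv2.resize(i,None,fx=3.5,fy=3.5,interpolation=cv2.INTER_CUBIC))
# depth along col 317
z=c['z_map']; print([(r,round(float(z[r,317]),3)) for r in range(30,320,15)])
E
```

```text
[[ 0.026 -0.235 -0.972  0.544]
 [ 1.     0.005  0.025 -0.033]
 [-0.001 -0.972  0.235  0.265]
 [ 0.     0.     0.     1.   ]]
-0.059 [array([322., 311.]), array([322., 229.]), array([320., -18.])]
0 [array([319., 296.]), array([319., 247.]), array([319.,  59.])]
0.059 [array([318., 290.]), array([318., 255.]), array([318., 107.])]
pads [array([258., 300.]), array([254., 259.]), array([375., 300.]), array([379., 259.])] tip [316. 262.]
[(30, 0.115), (45, 0.11), (60, 0.107), (75, 0.106), (90, 0.106), (105, 0.102), (120, 0.102), (135, 0.101), (150, 0.099), (165, 0.099), (180, 0.097), (195, 0.096), (210, 0.094), (225, 0.094), (240, 0.093), (255, 0.09), (270, 0.09), (285, 0.089), (300, 0.089), (315, 1.03)]
```

View pics/s2c.png

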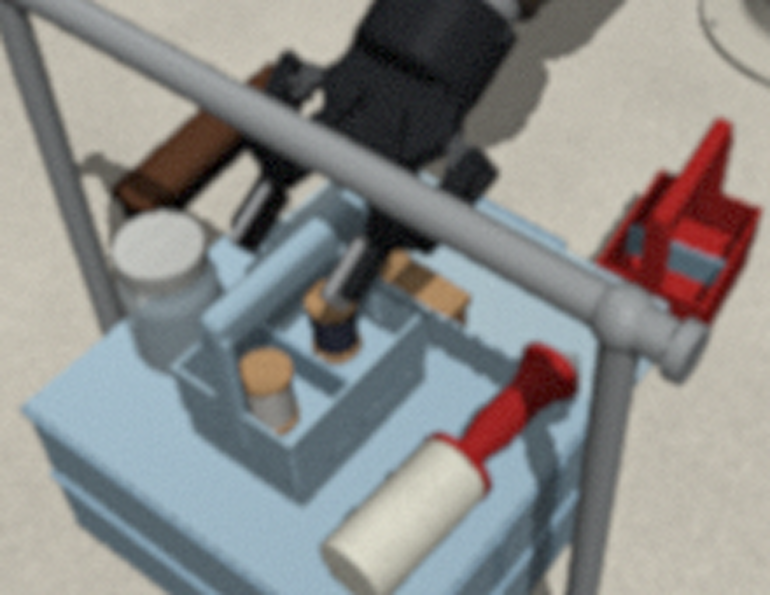

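Call:
arm_command(rows=[0,0,0,0,0,0,-1,0,0,0,0,0,0,-1,0,0,0,0,0,0,-1,0,0,0,0,0,0,-1,0,0,0,0,0,0,-1,0,0,0,0,0,0,-1], force=90)

```text
time: 7.77
ee_pos: [0.6391, -0.0349, 0.2967]
tcp_rot: [-150.1, 0.1, 88.6]
wrist_force: [-5.9, 0.8, 4.8]
opening: 0.0148
```

```bash
cat >> h.py <<'E'
HX=np.array([np.cos(np.radians(-1.4)),np.sin(np.radians(-1.4)),0]); LX=np.array([-HX[1],HX[0],0])
def plan(base_p,base_M,poses,p0,M0):
    """base: TCP pose when caddy seated level. poses: (lean_left deg, hl, hr) -> heights (mm) derived: caddy side heights left/right.
    caddy bottom edges at y=+-42; roll=-lean (rot about heading)."""
    g0=base_p+.054*base_M[:,1]  # grasp = handle middle height approx (124 above underside)
    out=[]
    for hl,hr in poses:
        th=np.arcsin((hr-hl)/84.) # lean left positive
        cy=np.array([ (0),(hl+hr)/2]) # underside centre height mm; y shift solved below
        # keep underside centre laterally at 0 
        gy=124*np.sin(th); gz=(hl+hr)/2+124*np.cos(th)-124
        # bottom edges stay: centre lateral shift of pivot edge
        sh= 42*(1-np.cos(th))*(1 if th>0 else -1)
        d=(gy+sh)/1000*LX+np.array([0,0,gz/1000])
        Rr=R.from_rotvec(-HX*th).as_matrix()
        Mn=Rr@base_M; pn=g0+d-.054*Mn[:,1]
        out.append(((hl,hr,round(np.degrees(th),1)),(np.r_[M0.T@(pn-p0)*100,np.degrees(R.from_matrix(M0.T@Mn).as_rotvec())]).round(2).tolist()))
    return out
E
python3 - <<'E'
from h import *
p,M,o=cur(); print(o['q'].round(1),o['q'],p,o['tcp_rot'],o['wrist_force'],o['torque'])
np.savez('base.npz',p=p,M=M)
for x in plan(p,M,[(0,2),(0,4),(0,6),(2,6),(4,6),(6,6),(8,6),(10,6),(12,6)],p,M): print(x)
E
```

```text
[ -3.8 -26.2 -37.1  19.    2.   -1.2] [ -3.80287831 -26.18618524 -37.06800105  19.03143842   2.03542679
  -1.23438824] [ 0.63905666 -0.03491779  0.29667752] [-1.50107527e+02  5.52675587e-02  8.85768239e+01] [-5.88724172  0.8247706   4.84177815] [0.16911238 0.83474675 0.26217497]
((0, 2, np.float64(1.4)), [0.36, -0.05, -0.08, -0.0, -1.18, 0.68])
((0, 4, np.float64(2.7)), [0.72, -0.09, -0.16, -0.0, -2.37, 1.36])
((0, 6, np.float64(4.1)), [1.09, -0.13, -0.23, -0.0, -3.55, 2.04])
((2, 6, np.float64(2.7)), [0.72, -0.19, -0.33, -0.0, -2.37, 1.36])
((4, 6, np.float64(1.4)), [0.36, -0.25, -0.43, -0.0, -1.18, 0.68])
((6, 6, np.float64(0.0)), [-0.0, -0.3, -0.52, 0.0, 0.0, 0.0])
((8, 6, np.float64(-1.4)), [-0.36, -0.35, -0.6, 0.0, 1.18, -0.68])
((10, 6, np.float64(-2.7)), [-0.72, -0.39, -0.68, 0.0, 2.37, -1.36])
((12, 6, np.float64(-4.1)), [-1.09, -0.43, -0.75, 0.0, 3.55, -2.04])
```

Call:
arm_command(rows=[0.18,-0.03,-0.04,0,-0.6,0.35,-1,0.36,-0.05,-0.08,0,-1.2,0.7,-1,0.54,-0.07,-0.12,0,-1.8,1,-1,0.72,-0.09,-0.16,0,-2.4,1.35,-1,0.9,-0.11,-0.2,0,-3,1.7,-1,1.1,-0.13,-0.23,0,-3.55,2,-1,1.1,-0.13,-0.23,0,-3.55,2,-1,1.1,-0.13,-0.23,0,-3.55,2,-1])

```text
time: 8.43
ee_pos: [0.6394, -0.0246, 0.2989]
tcp_rot: [-150.1, 4.2, 88.5]
wrist_force: [-4.1, -4.0, 3.1]
opening: 0.0144
```

```bash
cat >> h.py <<'E'
def rep():
    p,M,o=cur(); b=np.load('base.npz'); g=p+.054*M[:,1]; g0=b['p']+.054*b['M'][:,1]
    d=g-g0; rv=np.degrees(R.from_matrix(M@b['M'].T).as_rotvec())
    print('t',round(o['time'],2),'grip d left %.1f up %.1f fwd %.1f mm'%(d@LX*1e3,d[2]*1e3,d@HX*1e3),'lean left %.2f'%(-rv@HX),'rv',rv.round(2),'F',o['wrist_force'].round(1),'T',o['torque'].round(2),'open',round(o['opening'],4))
    return p,M,o
E
python3 - <<'E'
from h import *
rep()
E
```

```text
t 8.43 grip d left 8.4 up 2.3 fwd 0.0 mm lean left 4.10 rv [-4.1   0.14 -0.08] F [-4.1 -4.   3.1] T [ 0.17  0.68 -0.49] open 0.0144
```

```bash
python3 - <<'E'
from h import *
c=snap('scene','s3.png')
i=c['pixels'][130:300,180:400]; cv2.imwrite('pics/s3c.png',cv2.resize(i,None,fx=3.5,fy=3.5,interpolation=cv2.INTER_CUBIC))
E
```

```text
(no output)
```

View pics/s3c.png

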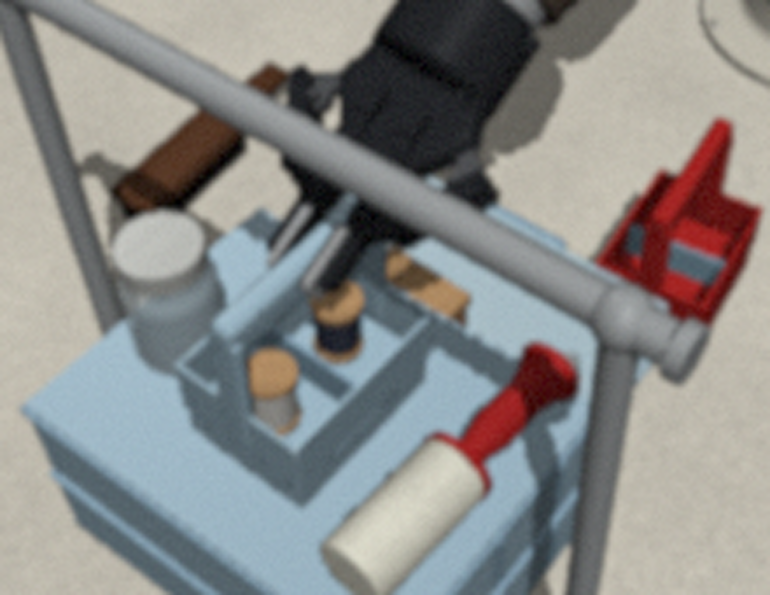

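```bash
cat >> h.py <<'E'
def pose(base_p,base_M,hl,hr):
    x=plan(base_p,base_M,[(hl,hr)],np.zeros(3),np.eye(3))[0]
    # recompute exactly
    th=np.arcsin((hr-hl)/84.); g0=base_p+.054*base_M[:,1]
    sh=42*(1-np.cos(th))*(1 if th>0 else -1)
    d=(124*np.sin(th)+sh)/1000*LX+np.array([0,0,((hl+hr)/2+124*np.cos(th)-124)/1000])
    Mn=R.from_rotvec(-HX*th).as_matrix()@base_M
    return g0+d-.054*Mn[:,1],Mn
E
python3 - <<'E'
from h import *
b=np.load('base.npz'); p0,M0=pose(b['p'],b['M'],0,6)
for x in plan(b['p'],b['M'],[(3,6),(6,6),(9,6),(12,6)],p0,M0): print(x)
p0,M0=pose(b['p'],b['M'],12,6)
for x in plan(b['p'],b['M'],[(12,9),(12,12),(12,15),(12,18)],p0,M0): print(x)
E
```

```text
((3, 6, np.float64(2.0)), [-0.56, -0.07, -0.12, 0.0, 1.78, -1.02])
((6, 6, np.float64(0.0)), [-1.11, -0.13, -0.22, 0.0, 3.55, -2.04])
((9, 6, np.float64(-2.0)), [-1.66, -0.18, -0.31, 0.0, 5.33, -3.06])
((12, 6, np.float64(-4.1)), [-2.22, -0.22, -0.38, 0.0, 7.1, -4.08])
((12, 9, np.float64(-2.0)), [0.56, -0.07, -0.12, -0.0, -1.78, 1.02])
((12, 12, np.float64(0.0)), [1.11, -0.13, -0.23, -0.0, -3.55, 2.04])
((12, 15, np.float64(2.0)), [1.66, -0.18, -0.31, -0.0, -5.33, 3.06])
((12, 18, np.float64(4.1)), [2.21, -0.22, -0.38, -0.0, -7.1, 4.08])
```

Call:
arm_command(rows=[-0.2,-0.03,-0.05,0,0.65,-0.35,-1,-0.4,-0.05,-0.09,0,1.3,-0.75,-1,-0.6,-0.08,-0.13,0,1.95,-1.1,-1,-0.8,-0.1,-0.17,0,2.6,-1.5,-1,-1,-0.12,-0.21,0,3.2,-1.85,-1,-1.2,-0.14,-0.24,0,3.85,-2.2,-1,-1.4,-0.16,-0.27,0,4.5,-2.6,-1,-1.6,-0.18,-0.3,0,5.15,-2.95,-1,-1.8,-0.2,-0.33,0,5.8,-3.3,-1,-2,-0.21,-0.36,0,6.45,-3.7,-1,-2.2,-0.22,-0.38,0,7.1,-4.1,-1,-2.2,-0.22,-0.38,0,7.1,-4.1,-1])

```text
time: 9.48
ee_pos: [0.6384, -0.0459, 0.3009]
tcp_rot: [-149.7, -4.2, 88.6]
wrist_force: [4.1, 4.8, -9.5]
opening: 0.0149
```

```bash
python3 - <<'E'
from h import *
rep()
c=snap('scene','s4.png')
i=c['pixels'][130:300,180:400]; cv2.imwrite('pics/s4c.png',cv2.resize(i,None,fx=3.5,fy=3.5,interpolation=cv2.INTER_CUBIC))
E
```

```text
t 9.48 grip d left -9.0 up 4.0 fwd -0.5 mm lean left -4.24 rv [4.24 0.28 0.02] F [ 4.1  4.8 -9.5] T [0.38 1.48 0.8 ] open 0.0149
```

View pics/s4c.png

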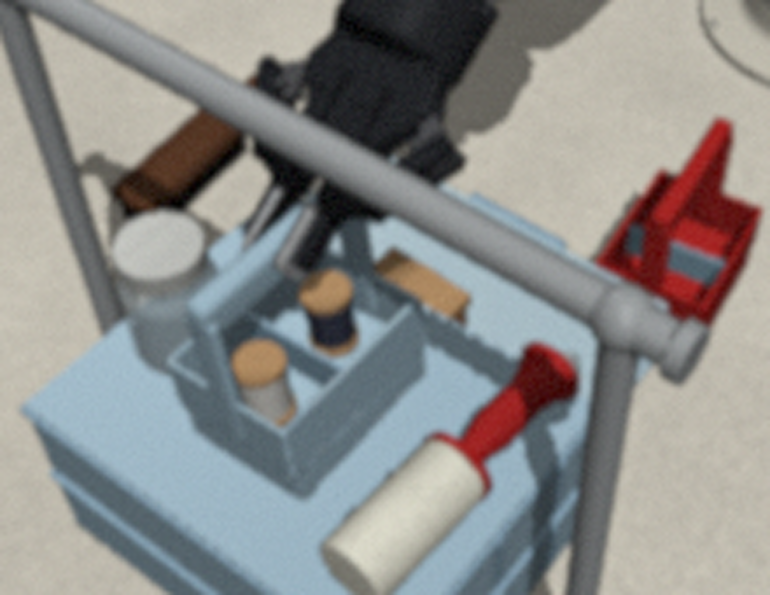

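```bash
python3 - <<'E'
from h import *
b=np.load('base.npz'); p0,M0=pose(b['p'],b['M'],12,6)
for x in plan(b['p'],b['M'],[(12.5,8.5),(13,12),(13.5,15),(14,18),(14.5,20.5)],p0,M0): print(x)
E
```

```text
((12.5, 8.5, np.float64(-2.7)), [0.38, -0.07, -0.13, -0.0, -1.18, 0.68])
((13, 12, np.float64(-0.7)), [0.93, -0.16, -0.28, -0.0, -2.96, 1.7])
((13.5, 15, np.float64(1.0)), [1.39, -0.23, -0.4, -0.0, -4.44, 2.55])
((14, 18, np.float64(2.7)), [1.86, -0.3, -0.51, -0.0, -5.92, 3.4])
((14.5, 20.5, np.float64(4.1)), [2.23, -0.35, -0.6, -0.0, -7.1, 4.08])
```

Call:
arm_command(rows=[0.19,-0.04,-0.07,0,-0.6,0.35,-1,0.38,-0.07,-0.13,0,-1.2,0.7,-1,0.6,-0.11,-0.19,0,-1.9,1.1,-1,0.8,-0.14,-0.25,0,-2.5,1.45,-1,1,-0.17,-0.3,0,-3.2,1.8,-1,1.2,-0.2,-0.35,0,-3.8,2.2,-1,1.4,-0.23,-0.4,0,-4.45,2.55,-1,1.63,-0.27,-0.46,0,-5.2,3,-1,1.86,-0.3,-0.51,0,-5.9,3.4,-1,2.05,-0.33,-0.56,0,-6.5,3.75,-1,2.23,-0.35,-0.6,0,-7.1,4.1,-1,2.23,-0.35,-0.6,0,-7.1,4.1,-1])

```text
time: 10.53
ee_pos: [0.6383, -0.0241, 0.3052]
tcp_rot: [-149.3, 4.2, 88.6]
wrist_force: [11.6, -0.7, -21.5]
opening: 0.0149
```

```bash
python3 - <<'E'
from h import *
rep()
b=np.load('base.npz'); p0,M0=pose(b['p'],b['M'],14.5,20.5)
for x in plan(b['p'],b['M'],[(17,20.5),(19.5,20.5),(22,20.5),(24.5,20.5),(27,21)],p0,M0): print(x)
E
```

```text
t 10.53 grip d left 8.9 up 7.9 fwd -1.4 mm lean left 4.12 rv [-4.1   0.87 -0.01] F [ 11.6  -0.7 -21.5] T [0.4  2.22 0.02] open 0.0149
((17, 20.5, np.float64(2.4)), [-0.47, -0.06, -0.1, 0.0, 1.48, -0.85])
((19.5, 20.5, np.float64(0.7)), [-0.93, -0.11, -0.19, 0.0, 2.96, -1.7])
((22, 20.5, np.float64(-1.0)), [-1.39, -0.16, -0.27, 0.0, 4.44, -2.55])
((24.5, 20.5, np.float64(-2.7)), [-1.85, -0.19, -0.34, 0.0, 5.92, -3.4])
((27, 21, np.float64(-4.1)), [-2.22, -0.24, -0.43, 0.0, 7.1, -4.08])
```

```bash
python3 - <<'E'
from h import *
b=np.load('base.npz'); p0,M0=pose(b['p'],b['M'],14.5,20.5)
for x in plan(b['p'],b['M'],[(16,19),(18,18),(19.5,17),(21.5,15.5)],p0,M0): print(x)
E
```

```text
((16, 19, np.float64(2.0)), [-0.55, 0.01, 0.01, 0.0, 1.78, -1.02])
((18, 18, np.float64(0.0)), [-1.09, -0.0, -0.01, 0.0, 3.55, -2.04])
((19.5, 17, np.float64(-1.7)), [-1.54, 0.0, 0.0, 0.0, 5.03, -2.89])
((21.5, 15.5, np.float64(-4.1)), [-2.18, 0.03, 0.05, 0.0, 7.1, -4.08])
```

Call:
arm_command(rows=[-0.2,0,0,0,0.65,-0.35,-1,-0.4,0,0,0,1.3,-0.75,-1,-0.6,0,0,0,1.95,-1.1,-1,-0.8,0,0,0,2.6,-1.5,-1,-1,0,0,0,3.2,-1.85,-1,-1.2,0,0,0,3.85,-2.2,-1,-1.4,0,0,0,4.5,-2.6,-1,-1.6,0,0,0,5.15,-2.95,-1,-1.8,0,0,0,5.8,-3.3,-1,-2,0,0,0,6.45,-3.7,-1,-2.18,0,0,0,7.1,-4.1,-1,-2.18,0,0,0,7.1,-4.1,-1])

```text
time: 11.53
ee_pos: [0.6381, -0.0462, 0.3087]
tcp_rot: [-149.5, -4.1, 88.5]
wrist_force: [7.2, 1.3, -17.0]
opening: 0.015
```

```bash
python3 - <<'E'
from h import *
rep()
b=np.load('base.npz'); p0,M0=pose(b['p'],b['M'],21.5,15.5)
for c in (19,21):
  for x in plan(b['p'],b['M'],[(c,c),(c-3,c+3)],p0,M0): print(x)
E
```

```text
t 11.53 grip d left -9.3 up 11.6 fwd -1.0 mm lean left -4.18 rv [ 4.2   0.48 -0.05] F [  7.2   1.3 -17. ] T [0.14 2.07 0.29] open 0.015
((19, 19, np.float64(0.0)), [1.09, -0.01, -0.01, -0.0, -3.55, 2.04])
((16, 22, np.float64(4.1)), [2.18, 0.05, 0.09, -0.0, -7.1, 4.08])
((21, 21, np.float64(0.0)), [1.11, -0.11, -0.18, -0.0, -3.55, 2.04])
((18, 24, np.float64(4.1)), [2.19, -0.05, -0.08, -0.0, -7.1, 4.08])
```

Call:
arm_command(rows=[0.2,-0.02,-0.03,0,-0.65,0.35,-1,0.4,-0.04,-0.07,0,-1.3,0.75,-1,0.6,-0.06,-0.1,0,-1.95,1.1,-1,0.8,-0.08,-0.14,0,-2.6,1.5,-1,1,-0.1,-0.17,0,-3.2,1.85,-1,1.2,-0.1,-0.17,0,-3.85,2.2,-1,1.4,-0.1,-0.16,0,-4.5,2.6,-1,1.6,-0.09,-0.14,0,-5.15,2.95,-1,1.8,-0.07,-0.12,0,-5.8,3.3,-1,2,-0.06,-0.1,0,-6.45,3.7,-1,2.19,-0.05,-0.08,0,-7.1,4.1,-1,2.19,-0.05,-0.08,0,-7.1,4.1,-1])

```text
time: 12.53
ee_pos: [0.6388, -0.0237, 0.3132]
tcp_rot: [-149.7, 4.2, 88.6]
wrist_force: [3.9, 0.8, -15.2]
opening: 0.0142
```

```bash
python3 - <<'E'
from h import *
rep()
b=np.load('base.npz'); p0,M0=pose(b['p'],b['M'],18,24)
for c in (21,23):
  for x in plan(b['p'],b['M'],[(c,c),(c+3,c-3)],p0,M0): print(x)
E
```

```text
t 12.53 grip d left 9.2 up 16.3 fwd -0.7 mm lean left 4.13 rv [-4.12  0.51  0.02] F [  3.9   0.8 -15.2] T [0.23 2.55 0.09] open 0.0142
((21, 21, np.float64(0.0)), [-1.09, 0.02, 0.03, 0.0, 3.55, -2.04])
((24, 18, np.float64(-4.1)), [-2.17, 0.08, 0.14, 0.0, 7.1, -4.08])
((23, 23, np.float64(0.0)), [-1.1, -0.08, -0.14, 0.0, 3.55, -2.04])
((26, 20, np.float64(-4.1)), [-2.19, -0.02, -0.04, 0.0, 7.1, -4.08])
```

Call:
arm_command(rows=[-0.2,-0.02,-0.03,0,0.65,-0.35,-1,-0.4,-0.04,-0.06,0,1.3,-0.75,-1,-0.6,-0.05,-0.09,0,1.95,-1.1,-1,-0.8,-0.07,-0.12,0,2.6,-1.5,-1,-1,-0.08,-0.14,0,3.2,-1.85,-1,-1.2,-0.08,-0.14,0,3.85,-2.2,-1,-1.4,-0.07,-0.12,0,4.5,-2.6,-1,-1.6,-0.05,-0.1,0,5.15,-2.95,-1,-1.8,-0.04,-0.08,0,5.8,-3.3,-1,-2,-0.03,-0.06,0,6.45,-3.7,-1,-2.19,-0.02,-0.04,0,7.1,-4.1,-1,-2.19,-0.02,-0.04,0,7.1,-4.1,-1])

```text
time: 13.53
ee_pos: [0.6389, -0.0462, 0.3183]
tcp_rot: [-150.0, -4.1, 88.6]
wrist_force: [0.6, -0.3, -3.6]
opening: 0.0145
```

```bash
python3 - <<'E'
from h import *
rep()
c=snap('scene','s5.png')
i=c['pixels'][130:300,180:400]; cv2.imwrite('pics/s5c.png',cv2.resize(i,None,fx=3.5,fy=3.5,interpolation=cv2.INTER_CUBIC))
b=np.load('base.npz'); p0,M0=pose(b['p'],b['M'],26,20)
for c in (23,26):
  for x in plan(b['p'],b['M'],[(c,c)],p0,M0): print(x)
E
```

```text
t 13.53 grip d left -9.3 up 21.6 fwd 0.1 mm lean left -4.18 rv [4.19 0.02 0.  ] F [ 0.6 -0.3 -3.6] T [-0.04  1.35  0.02] open 0.0145
((23, 23, np.float64(0.0)), [1.09, 0.02, 0.03, -0.0, -3.55, 2.04])
((26, 26, np.float64(0.0)), [1.11, -0.13, -0.23, -0.0, -3.55, 2.04])
```

View pics/s5c.png

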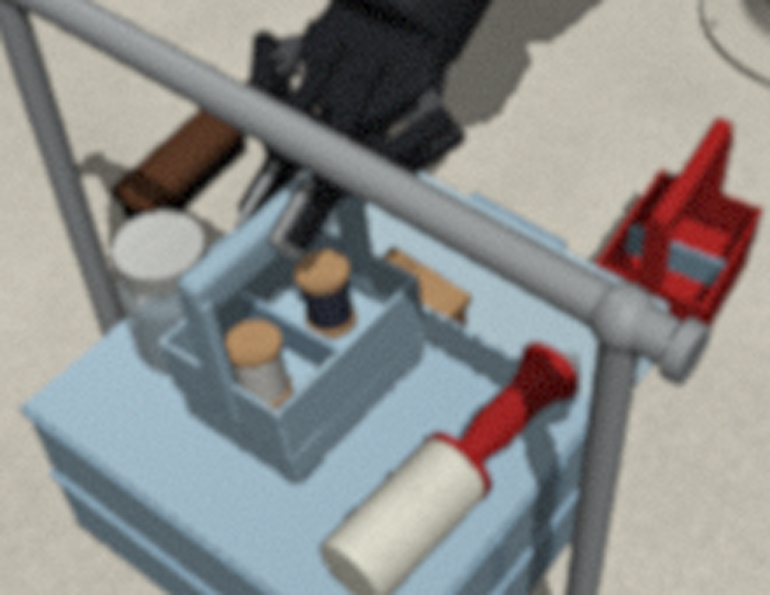

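Call:
arm_command(rows=[0.2,-0.03,-0.05,0,-0.65,0.4,-1,0.4,-0.06,-0.1,0,-1.3,0.8,-1,0.6,-0.09,-0.14,0,-1.95,1.15,-1,0.8,-0.11,-0.18,0,-2.6,1.5,-1,1,-0.13,-0.22,0,-3.2,1.85,-1,1.11,-0.14,-0.25,0,-3.55,2.04,-1,1.11,-0.14,-0.25,0,-3.55,2.04,-1,1.11,-0.14,-0.25,0,-3.55,2.04,-1])

```text
time: 14.25
ee_pos: [0.6392, -0.0346, 0.3221]
tcp_rot: [-150.0, 0.0, 88.6]
wrist_force: [0.1, -0.2, -3.0]
opening: 0.0147
```

```bash
python3 - <<'E'
from h import *
p,M,o=rep(); g=p+.054*M[:,1]; print(g,M.T@HX,M.T@[0,0,1])
# back 150 mm up 5
d=-.16*HX+np.array([0,0,.004]); print('back',M.T@d*100)
E
```

```text
t 14.25 grip d left 0.4 up 25.3 fwd 0.1 mm lean left -0.03 rv [0.03 0.11 0.06] F [ 0.1 -0.2 -3. ] T [0.1  1.36 0.02] open 0.0147
[ 0.68597069 -0.03570096  0.29509789] [-5.67267607e-04  8.65987128e-01 -5.00065969e-01] [-4.85707690e-04 -5.00066229e-01 -8.65987027e-01]
back [ 8.88199864e-03 -1.40558205e+01  7.65466069e+00]
```

```bash
python3 - <<'E'
from h import *
from scipy.optimize import least_squares,fsolve
p,M,o=cur(); print(o['q'].round(2))
D=[(5.01,10.04,95.1,.5499,.3032),(-2.1,10.9,102.8,.4831,.3745),(-2.8,12.3,105.1,.4713,.3927),(-41.1,-40.8,30.4,.5513,.3366),(-25.6,-36.8,19.1,.6422,.2937),(-26.186,-37.068,19.03,.640,.29668),(*o['q'][1:4],np.hypot(*p[:2]),p[2])]
def fk(L,q2,q3,q4):
    a,b,c=np.radians([q2,q2-q3,q2-q3+q4])
    r=L[0]+L[1]*np.sin(a)+L[2]*np.cos(b)+L[5]*np.sin(b)+L[3]*np.cos(c)
    z=L[4]+L[1]*np.cos(a)-L[2]*np.sin(b)+L[5]*np.cos(b)-L[3]*np.sin(c)
    return r,z
f=lambda L:np.ravel([np.subtract(fk(L,*d[:3]),d[3:]) for d in D])
s=least_squares(f,[0,.35,.35,.15,.2,0]); L=s.x; print(L.round(3),s.fun.round(4))
def ik(r,z,pitch=30,g=(-30,-37)):
    q=fsolve(lambda q:np.subtract(fk(L,q[0],q[1],pitch-q[0]+q[1]),(r,z)),g); return q,pitch-q[0]+q[1],f
for r,z in [(.60,.325),(.56,.325),(.53,.325),(.51,.325),(.55,.30),(.55,.25),(.55,.2),(.55,.155)]:
    q,q4,_=ik(r,z); print(r,z,q.round(1),q4.round(1),np.subtract(fk(L,q[0],q[1],q4),(r,z)).round(4))
E
```

```text
[ -3.79 -26.5  -34.39  22.14   2.08  -1.23]
[0.001 0.419 0.517 0.356 0.161 0.036] [-0.0001 -0.0001  0.0003  0.0002 -0.0002 -0.0001 -0.     -0.0001  0.0001
 -0.     -0.      0.0001 -0.     -0.    ]
0.6 0.325 [-33. -38.] 25.0 [0. 0.]
0.56 0.325 [-39.8 -41.5] 28.3 [0. 0.]
0.53 0.325 [-45.  -43.9] 31.1 [0. 0.]
0.51 0.325 [-48.6 -45.4] 33.3 [0. 0.]
0.55 0.3 [-41.6 -45.2] 26.5 [-0.  0.]
0.55 0.25 [-41.2 -50.5] 20.7 [ 0. -0.]
0.55 0.2 [-39.7 -55.4] 14.3 [-0.  0.]
0.55 0.155 [-37.  -59.2] 7.8 [ 0. -0.]
```

Call:
arm_command(rows=[0,-0.43,0.25,0,0,0,-1,0,-1.3,0.75,0,0,0,-1,0,-2.6,1.5,0,0,0,-1,0,-3.9,2.25,0,0,0,-1,0,-5.2,3,0,0,0,-1,0,-6.65,3.5,0,0,0,-1,0,-8.3,3.63,0,0,0,-1,0,-9.76,3.1,0,0,0,-1,0,-10.36,2.06,0,0,0,-1,0,-10.76,1.36,0,0,0,-1,0,-10.76,1.36,0,0,0,-1,0,-10.76,1.36,0,0,0,-1])

```text
time: 15.25
ee_pos: [0.5393, -0.0325, 0.3642]
tcp_rot: [-150.0, 0.0, 88.6]
wrist_force: [-0.4, -0.1, -3.5]
opening: 0.0145
```

```bash
python3 - <<'E'
from h import *
p,M,o=rep(); print(p,o['q'].round(1))
c=snap('scene','s6.png'); c=snap('top','t6.png')
np.save('p6.npy',p)
# swing steps: rotation by phi about base z from here
for phi in (7,14,21,28,35,38,41.8):
    Rz=R.from_euler('z',phi,degrees=True).as_matrix(); 
    print(phi,(M.T@(Rz@p-p)*100).round(2),np.degrees(R.from_matrix(M.T@Rz@M).as_rotvec()).round(2))
g=p+.054*M[:,1]; print('grasp',g)
E
```

```text
t 15.25 grip d left 0.0 up 67.5 fwd -99.8 mm lean left -0.03 rv [0.03 0.09 0.02] F [-0.4 -0.1 -3.5] T [-0.    1.41  0.07] open 0.0145
[ 0.53932162 -0.032472    0.36424088] [ -4.5 -42.4 -38.4  34.1   2.7  -1.6]
7 [ 6.59 -0.15  0.08] [-0.   -3.5  -6.06]
14 [13.12 -0.99  0.56] [-1.000e-02 -7.000e+00 -1.213e+01]
21 [19.48 -2.51  1.44] [-1.000e-02 -1.050e+01 -1.819e+01]
28 [25.58 -4.7   2.69] [-1.000e-02 -1.399e+01 -2.425e+01]
35 [31.32 -7.51  4.31] [-2.000e-02 -1.749e+01 -3.031e+01]
38 [33.65 -8.89  5.11] [-2.000e-02 -1.899e+01 -3.291e+01]
41.8 [ 36.48 -10.8    6.21] [-2.000e-02 -2.089e+01 -3.620e+01]
grasp [ 0.58607857 -0.03362746  0.33725103]
```

View pics/s6.png

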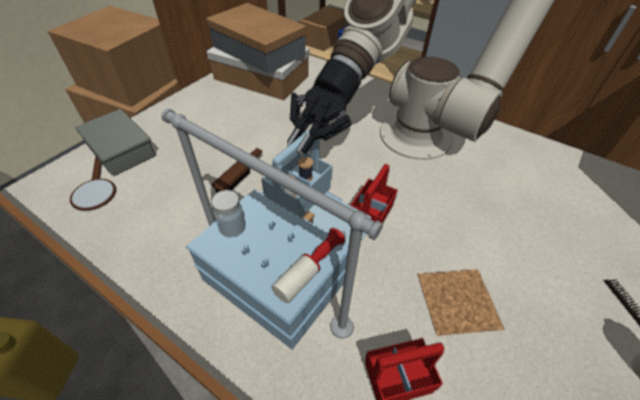

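View pics/t6.png

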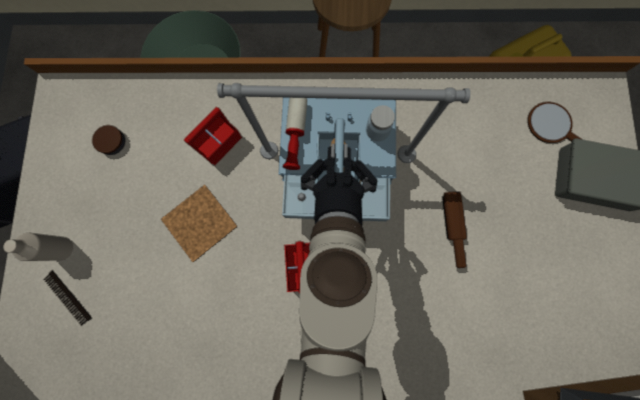

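```bash
python3 - <<'E'
from h import *
p,M,o=cur()
for phi in (1,3,6,9,12,15,18,21,24,27,29.5,31):
    Rz=R.from_euler('z',phi,degrees=True).as_matrix(); 
    print(phi,np.r_[(M.T@(Rz@p-p)*100).round(1),np.degrees(R.from_matrix(M.T@Rz@M).as_rotvec()).round(1)].tolist())
E
```

```text
1 [0.9, 0.0, -0.0, -0.0, -0.5, -0.9]
3 [2.8, 0.0, -0.0, -0.0, -1.5, -2.6]
6 [5.7, -0.1, 0.0, -0.0, -3.0, -5.2]
9 [8.5, -0.3, 0.2, -0.0, -4.5, -7.8]
12 [11.3, -0.7, 0.4, -0.0, -6.0, -10.4]
15 [14.0, -1.2, 0.7, -0.0, -7.5, -13.0]
18 [16.8, -1.8, 1.0, -0.0, -9.0, -15.6]
21 [19.5, -2.5, 1.4, -0.0, -10.5, -18.2]
24 [22.1, -3.4, 1.9, -0.0, -12.0, -20.8]
27 [24.7, -4.3, 2.5, -0.0, -13.5, -23.4]
29.5 [26.8, -5.2, 3.0, -0.0, -14.8, -25.5]
31 [28.1, -5.8, 3.4, -0.0, -15.6, -26.8]
```

Call:
arm_command(rows=[0.9,0,0,0,-0.5,-0.9,-1,2.8,0,0,0,-1.5,-2.6,-1,5.7,-0.1,0,0,-3,-5.2,-1,8.5,-0.3,0.2,0,-4.5,-7.8,-1,11.3,-0.7,0.4,0,-6,-10.4,-1,14,-1.2,0.7,0,-7.5,-13,-1,16.8,-1.8,1,0,-9,-15.6,-1,19.5,-2.5,1.4,0,-10.5,-18.2,-1,22.1,-3.4,1.9,0,-12,-20.8,-1,24.7,-4.3,2.5,0,-13.5,-23.4,-1,26.8,-5.2,3,0,-14.8,-25.5,-1,28.1,-5.8,3.4,0,-15.6,-26.8,-1])

```text
time: 16.35
ee_pos: [0.4778, 0.2525, 0.3625]
tcp_rot: [-149.9, 0.1, 119.9]
wrist_force: [0.1, 0.1, -3.5]
opening: 0.0145
```

```bash
python3 - <<'E'
from h import *
p,M,o=cur(); print(o['time'],p,o['tcp_rot'],o['q'].round(1),o['wrist_force'])
c=snap('scene','s7.png'); c2=snap('top','t7.png')
for n,c in (('scene',c),('top',c2)):
    P=cloud(c);g=c['pixels'].astype(int);m=(g[...,0]-g[...,2]>15)&(P[...,1]>.14)&(P[...,0]>.3)&(P[...,0]<.65)&(P[...,2]>.15)
    q=P[m]
    # handle top plane pts
    h=q[(q[:,2]>.325)&(q[:,2]<.37)]; print(n,len(q),q.min(0).round(3),q.max(0).round(3),len(h))
    if len(h)>20:
        d=np.array([np.cos(np.radians(29.6)),np.sin(np.radians(29.6))]); s=h[:,:2]@d
        print(np.percentile(s,[1,99]).round(3), np.degrees(np.arctan(np.polyfit(h[:,0],h[:,1],1)[0])), 'perp',np.median(h[:,:2]@[-d[1],d[0]]).round(4))
E
```

```text
16.35 [0.47777484 0.25247291 0.3625311 ] [-1.49876994e+02  1.07264791e-01  1.19910084e+02] [ 26.8 -42.4 -38.5  34.    2.6  -1.6] [ 0.08734487  0.0530333  -3.50616015]
scene 3303 [0.46  0.218 0.207] [0.598 0.345 0.362] 594
[0.556 0.657] 28.230633510914036 perp -0.0179
top 919 [0.48  0.193 0.216] [0.593 0.345 0.383] 361
[0.561 0.65 ] 26.51028203053361 perp -0.0141
```

View pics/s7.png

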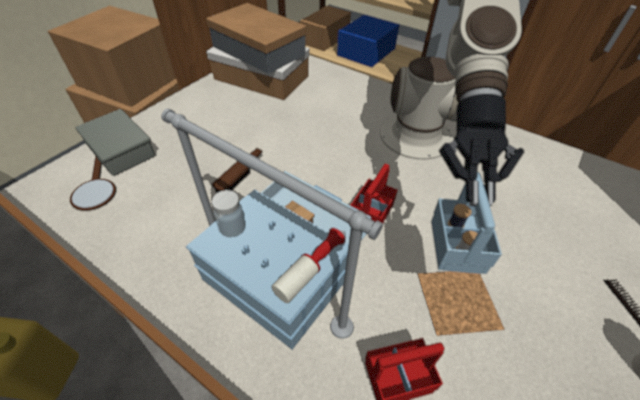

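View pics/t7.png

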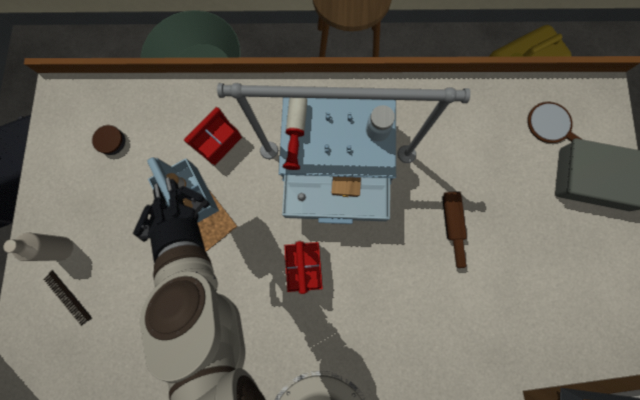

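```bash
python3 - <<'E'
from h import *
p,M,o=cur()
H=40.4; h=np.array([np.cos(np.radians(H)),np.sin(np.radians(H)),0]); mat=np.array([.4938,.3355,0])
g=mat-.009*h
b=np.load('base.npz'); 
Mt=R.from_euler('z',H+1.4,degrees=True).as_matrix()@b['M']
for f,z in [(.25,.32),(.5,.30),(.75,.27),(1,.24),(1,.2),(1,.15)]:
    w_=rel(p,M,np.r_[g[:2],z],Mt)
    print(f,z,w_)
print('grasp z now',(p+.054*M[:,1])[2])
E
```

```text
0.25 0.32 [5.41, 0.81, 1.31, -0.26, -5.21, -9.11]
0.5 0.3 [5.42, 1.81, 3.04, -0.26, -5.21, -9.11]
0.75 0.27 [5.42, 3.32, 5.63, -0.26, -5.21, -9.11]
1 0.24 [5.43, 4.83, 8.22, -0.26, -5.21, -9.11]
1 0.2 [5.44, 6.83, 11.68, -0.26, -5.21, -9.11]
1 0.15 [5.45, 9.35, 16.01, -0.26, -5.21, -9.11]
grasp z now 0.3352590872915299
```

Call:
arm_command(rows=[1,0.1,0.2,0,-1,-1.8,-1,2.2,0.3,0.5,-0.1,-2.1,-3.6,-1,3.4,0.6,1,-0.2,-3.2,-5.5,-1,4.5,1.2,2,-0.2,-4.3,-7.5,-1,5.2,2.2,3.7,-0.3,-5,-8.7,-1,5.4,3.3,5.6,-0.3,-5.2,-9.1,-1,5.4,4.5,7.6,-0.3,-5.2,-9.1,-1,5.4,5.7,9.6,-0.3,-5.2,-9.1,-1,5.4,6.8,11.6,-0.3,-5.2,-9.1,-1,5.4,7.6,13,-0.3,-5.2,-9.1,-1,5.4,8.2,14,-0.3,-5.2,-9.1,-1,5.4,8.5,14.6,-0.3,-5.2,-9.1,-1])

```text
time: 17.45
ee_pos: [0.4519, 0.2968, 0.1911]
tcp_rot: [-150.0, 0.1, 130.2]
wrist_force: [0.1, 0.0, -3.3]
opening: 0.0152
```

```bash
python3 - <<'E'
from h import *
p,M,o=cur(); print(o['time'],p,o['tcp_rot'],o['q'].round(1),o['wrist_force'],'grasp',p+.054*M[:,1])
c=snap('scene','s8.png')
P=cloud(c);g=c['pixels'].astype(int);m=(g[...,0]-g[...,2]>15)&(P[...,1]>.2)&(P[...,0]>.3)&(P[...,0]<.65)&(P[...,2]>.02)
q=P[m]; d=np.array([np.cos(np.radians(40.4)),np.sin(np.radians(40.4))]); e=np.array([-d[1],d[0]])
q=np.c_[q[:,:2]@d-np.dot([.4938,.3355],d),q[:,:2]@e-np.dot([.4938,.3355],e),q[:,2]]
print('in mat frame',np.percentile(q,[1,50,99],axis=0).round(3).tolist())
i=c['pixels'][160:350,390:550]; cv2.imwrite('pics/s8c.png',cv2.resize(i,None,fx=3,fy=3,interpolation=cv2.INTER_CUBIC))
H=40.4; h=np.array([np.cos(np.radians(H)),np.sin(np.radians(H)),0]); gg=np.array([.4938,.3355,0])-.009*h
b=np.load('base.npz');Mt=R.from_euler('z',H+1.4,degrees=True).as_matrix()@b['M']
print(rel(p,M,np.r_[gg[:2],.1332],Mt))
for lo,hi in((.02,.085),(.09,.2)):
    s=q[(q[:,2]>lo)&(q[:,2]<hi)]; print(lo,s.min(0).round(3),s.max(0).round(3))
E
```

```text
17.45 [0.45194243 0.29679339 0.19114247] [-1.50042568e+02  6.25283903e-02  1.30175627e+02] [ 29.8 -40.8 -56.8  14.4   9.   -5.3] [ 0.05023081  0.00805601 -3.29293659] grasp [0.48770877 0.32695371 0.16417724]
in mat frame [[-0.054, -0.045, 0.042], [0.026, -0.007, 0.088], [0.059, 0.04, 0.173]]
[0.24, 1.65, 2.63, -0.07, -0.09, -0.18]
0.02 [-0.055 -0.045  0.039] [0.06  0.04  0.085]
0.09 [-0.055 -0.045  0.09 ] [0.06  0.041 0.189]
```

View pics/s8c.png

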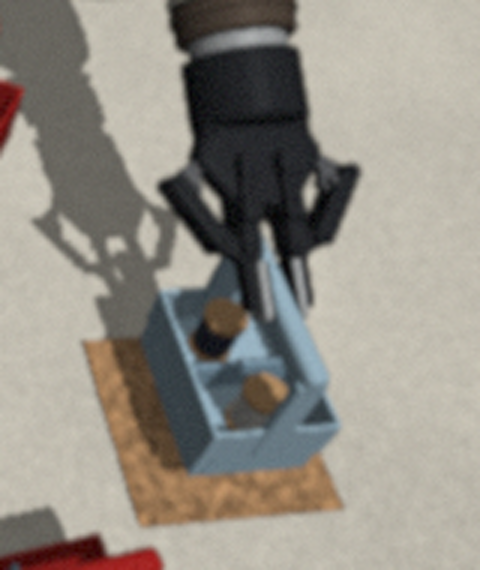

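Call:
arm_command(rows=[0.1,0.2,0.3,0,0,0,-1,0.2,0.45,0.7,0,0,0,-1,0.2,0.7,1.1,0,0,0,-1,0.2,0.9,1.5,0,0,0,-1,0.2,1.15,1.85,0,0,0,-1,0.2,1.35,2.15,0,0,0,-1,0.2,1.5,2.4,0,0,0,-1,0.2,1.6,2.55,0,0,0,-1,0.2,1.65,2.65,0,0,0,-1,0.2,1.65,2.65,0,0,0,-1])

```text
time: 18.33
ee_pos: [0.4524, 0.2992, 0.163]
tcp_rot: [-150.2, 0.1, 130.1]
wrist_force: [-0.4, 0.1, -2.9]
opening: 0.0144
```

```bash
python3 - <<'E'
from h import *
p,M,o=cur(); print(o['time'],p,o['tcp_rot'],o['q'].round(1),o['wrist_force'],o['torque'],'grasp',p+.054*M[:,1])
E
```

```text
18.3333 [0.45243198 0.29920035 0.16303135] [-1.50216801e+02  9.66300189e-02  1.30094681e+02] [ 30.1 -39.  -59.2   9.9   8.6  -5.1] [-0.35036532  0.14134675 -2.86146042] [-0.86586758  1.01881409  0.04034622] grasp [0.48831364 0.32935069 0.13620854]
```

Call:
arm_command(rows=[0,0.05,0.09,0,0,0,-1,0,0.1,0.17,0,0,0,-1,0,0.15,0.26,0,0,0,-1,0,0.15,0.26,0,0,0,-1,0,0.15,0.26,0,0,0,-1])

```text
time: 18.75
ee_pos: [0.4526, 0.2993, 0.1607]
tcp_rot: [-150.3, 0.1, 130.1]
wrist_force: [0.7, -0.3, -2.7]
opening: 0.0149
```

```bash
python3 - <<'E'
from h import *
p,M,o=cur(); print(o['time'],p,o['tcp_rot'],o['wrist_force'],o['torque'],'grasp',p+.054*M[:,1])
E
```

```text
18.75 [0.4525786  0.29928991 0.16067185] [-1.50270715e+02  1.08370846e-01  1.30094069e+02] [ 0.72952167 -0.34765915 -2.73764358] [-0.77946338  0.81808391 -0.04688279] grasp [0.48848336 0.32945196 0.13389316]
```

Call:
arm_command(rows=[0,0.05,0.09,0,0,0,-1,0,0.1,0.17,0,0,0,-1,0,0.1,0.17,0,0,0,-1,0,0.1,0.17,0,0,0,-1])

```text
time: 19.08
ee_pos: [0.4531, 0.2996, 0.1604]
tcp_rot: [-150.4, 0.1, 130.1]
wrist_force: [-0.6, -1.4, 5.1]
opening: 0.0148
```

```bash
python3 - <<'E'
from h import *
p,M,o=cur(); print(o['time'],p,o['tcp_rot'],o['wrist_force'],o['torque'],'grasp',p+.054*M[:,1])
c=snap('scene','s9.png')
i=c['pixels'][160:350,390:550]; cv2.imwrite('pics/s9c.png',cv2.resize(i,None,fx=3,fy=3,interpolation=cv2.INTER_CUBIC))
E
```

```text
19.0833 [0.45313415 0.29961352 0.16040255] [-1.50437614e+02  1.30166283e-01  1.30094664e+02] [-0.63845552 -1.3580933   5.07902012] [-0.31319385  0.38049182 -0.05477014] grasp [0.48910448 0.3298185  0.13376059]
```

View pics/s9c.png

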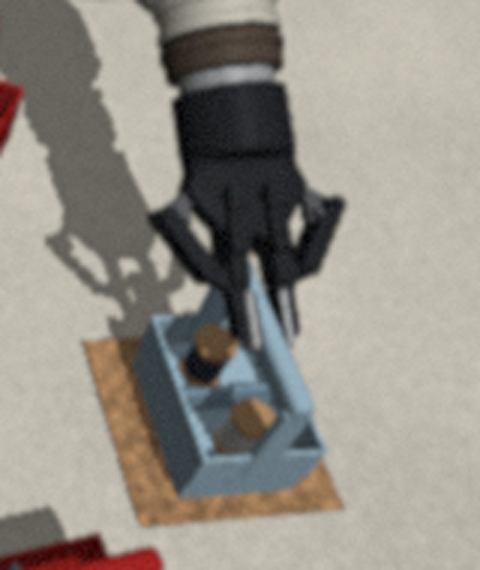

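Call:
arm_command(rows=[0,-0.05,-0.09,0,0,0,-1,0,-0.05,-0.09,0,0,0,-0.4,0,-0.05,-0.09,0,0,0,0,0,-0.05,-0.09,0,0,0,0.3,0,-0.05,-0.09,0,0,0,0.3,0,-0.05,-0.09,0,0,0,0.3,0,-0.05,-0.09,0,0,0,0.3])

```text
time: 19.72
ee_pos: [0.4524, 0.2992, 0.1592]
tcp_rot: [-150.2, 0.1, 130.1]
wrist_force: [0.2, -0.9, 0.8]
opening: 0.0554
```

```bash
python3 - <<'E'
from h import *
p,M,o=cur(); print(o['time'],p,o['tcp_rot'],o['q'].round(1),o['wrist_force'],o['opening'])
c=snap('wrist','w9.png')
E
```

```text
19.7167 [0.45242623 0.29924922 0.15917384] [-1.50220166e+02  9.72344854e-02  1.30101231e+02] [ 30.1 -38.7 -59.5   9.3   8.6  -5.1] [ 0.2394503  -0.87546111  0.80945732] 0.05537494572185768
```

View pics/w9.png

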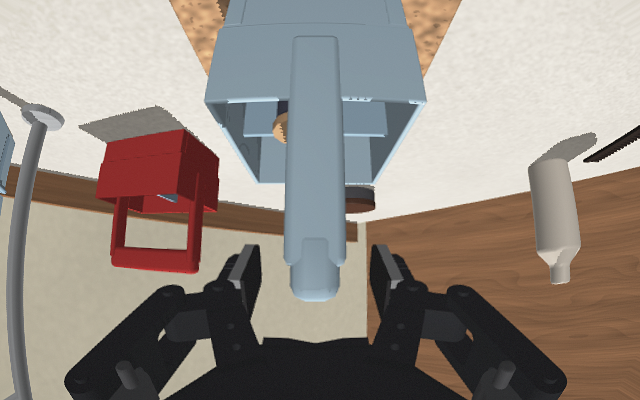

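Call:
arm_command(rows=[0,-0.5,-0.8,0,0,0,0.3,0,-1.3,-2.1,0,0,0,0.3,0,-2.3,-3.6,0,0,0,0.3,0,-3.5,-5.2,0,0,0,0.3,0,-5,-7,0,0,0,0.3,0,-6.5,-8.5,0,0,0,0.3,0,-7,-9,0,0,0,0.3,0,-7,-9,0,0,0,0.3,0,-7,-9,0,0,0,0.3])

```text
time: 20.52
ee_pos: [0.44, 0.289, 0.2714]
tcp_rot: [-150.2, 0.1, 130.1]
wrist_force: [0.5, -0.4, -0.3]
opening: 0.0551
```

```bash
python3 - <<'E'
from h import *
p,M,o=cur(); print(o['time'],p,o['q'].round(1),o['wrist_force'])
c=snap('scene','s10.png'); c2=snap('top','t10.png')
d=np.array([np.cos(np.radians(40.4)),np.sin(np.radians(40.4))]); e=np.array([-d[1],d[0]])
for c in (c,c2):
    P=cloud(c);g=c['pixels'].astype(int);m=(g[...,0]-g[...,2]>15)&(P[...,1]>.2)&(P[...,0]>.3)&(P[...,0]<.65)&(P[...,2]>.015)&(P[...,2]<.15)
    q=P[m]
    q=np.c_[q[:,:2]@d-np.dot([.4938,.3355],d),q[:,:2]@e-np.dot([.4938,.3355],e),q[:,2]]
    print(q.min(0).round(3),q.max(0).round(3))
    t=q[q[:,2]>.132]; print('handle top z',np.percentile(t[:,2],[5,50,95]).round(4),'x range',t[:,0].min().round(3),t[:,0].max().round(3),'yaw err',np.degrees(np.arctan(np.polyfit(t[:,0],t[:,1],1)[0])).round(1),'pitch',np.degrees(np.polyfit(t[:,0],t[:,2],1)[0]).round(1), 'y',np.median(t[:,1]).round(4))
i=c2['pixels'][150:290,140:310]; cv2.imwrite('pics/t10c.png',cv2.resize(i,None,fx=3.5,fy=3.5))
E
```

```text
20.5167 [0.44004133 0.28903569 0.27139251] [ 29.7 -45.7 -50.1  25.8   9.   -5.3] [ 0.52123745 -0.3652623  -0.29138725]
[-0.052 -0.044  0.015] [0.063 0.042 0.144]
handle top z [0.1338 0.14   0.1425] x range -0.051 0.063 yaw err -0.1 pitch -0.2 y -0.0035
[-0.056 -0.043  0.017] [0.059 0.041 0.145]
handle top z [0.1365 0.1405 0.1437] x range -0.045 0.059 yaw err 1.1 pitch 1.0 y 0.0003
```

View pics/s10.png

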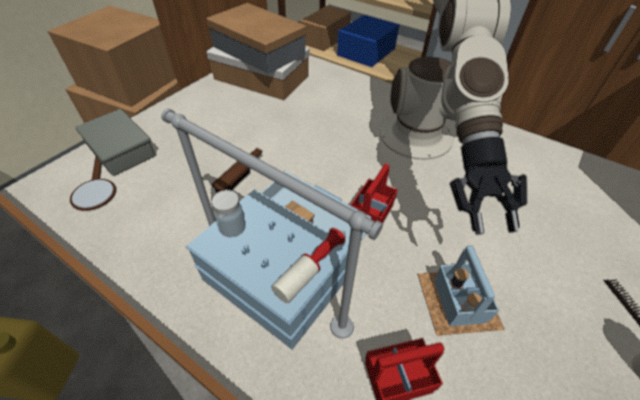

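View pics/t10.png

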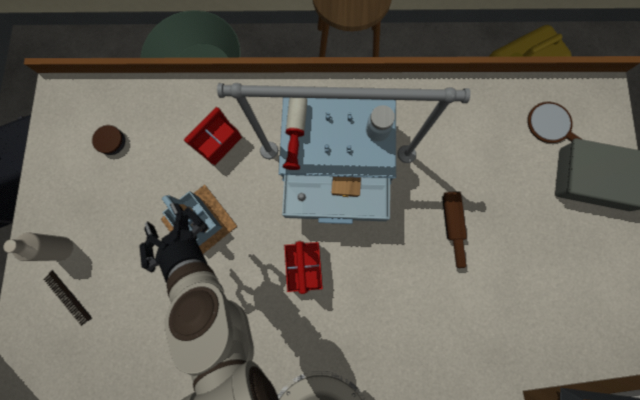

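```bash
python3 -c "
from h import *
print(bot.job_done())"
```

```text
the job is handed in; nothing more can be done
None
```

The pale-blue caddy now stands on the middle of the cork mat with both spools in its tray, and I've handed the job in. `bot.job_done()` gives no verdict, so whether the run passed comes only from my own checks.

**What I did:** I gripped the handle with the gripper leaning 60° back, under the rail. I rocked the caddy about 4° left and right, six leans in all, a little higher each time. After the last lean the wrist carried only about 3.6 N, so it was off the pegs. I levelled it, drew it back over the open drawer, swung it to the mat, set it down until the wrist felt contact, let go and backed off. The clock read 20.5 s when I took the last pictures, against the 51 s limit.

**Last checks, with the gripper clear (scene and top cameras):**
- **Position:** the caddy's middle is within about 6 mm of the mat's middle; the limit is 18 mm.
- **Squareness and tilt:** sides within about 1° of the mat's edges, and tilt along the handle about 1° or less.
- **Height:** the handle's top is at about 0.140 m, which is what it should be standing on the 4 mm mat.
- **Other things:** the drawer, jar, lint roller, button box, brush and both red look-alikes looked unmoved in the pictures. I did not measure them.

**Disagreements:** none failed. The two cameras differed by up to about 4 mm and 1°. While rocking, the arm gave by up to about 9 mm under load, so the early leans rose less than commanded.

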